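# Put the calibration weights back in their case

## Task

The balance check is done: put the four knob-topped calibration weights, the one on the balance pan included, back in the open wooden case, each standing upright in the liner well made for its size and fully down on the well's floor. The hooked weight and the flat slotted weight belong to another set: leave them where they are.

Things in the scene. Friction and masses are not known exactly. Their poses are not given: they have to be found in the camera images.
- knob_500: the largest of the four calibration weights: upright plain steel cylinder 46 mm across, body 42 mm high, a neck and round knob 29 mm across on top, 64 mm high in all, about 500 g. Origin: centre of its underside; z up. Starts upright on the pan (100 mm across, top 50 mm above the worktop) of a fixed balance (120 x 190 mm, 40 mm high).
- knob_200: the second largest of the four calibration weights: upright plain steel cylinder 36 mm across, body 30 mm high, a neck and round knob 22 mm across on top, 49 mm high in all, about 200 g. Origin: centre of its underside; z up. Starts upright on the worktop. Wall cabinets hang about 0.45 m above the worktop from about 0.6 m ahead of the robot.
- knob_100: the second smallest of the four calibration weights: upright plain steel cylinder 28 mm across, body 25 mm high, a neck and round knob 17 mm across on top, 41 mm high in all, about 100 g. Origin: centre of its underside; z up. Starts upright on the worktop. Wall cabinets hang about 0.45 m above the worktop from about 0.6 m ahead of the robot.
- knob_50: the smallest of the four calibration weights: upright plain steel cylinder 21 mm across, body 22 mm high, a neck and round knob 13 mm across on top, 35 mm high in all, about 50 g. Origin: centre of its underside; z up. Starts upright on the worktop. Wall cabinets hang about 0.45 m above the worktop from about 0.6 m ahead of the robot.
- nest_500: liner for the 46 mm weight: dark grey block 64 x 64 x 15 mm high with a round well 54 mm across, 9 mm deep. Origin: centre of its underside, below the well's middle; well floor at z = 6 mm. Four such, fixed in an open wooden case (272 x 77 mm, walls 21 mm above the worktop, 1 mm over the liners), stand in a row along their y axes, 64.6 mm apart, in any order; undersides 5 mm above the worktop.
- nest_200: liner for the 36 mm weight: dark grey block 64 x 64 x 15 mm high with a round well 44 mm across, 9 mm deep. Origin: centre of its underside, below the well's middle; well floor at z = 6 mm. Four such, fixed in an open wooden case (272 x 77 mm, walls 21 mm above the worktop, 1 mm over the liners), stand in a row along their y axes, 64.6 mm apart, in any order; undersides 5 mm above the worktop.
- nest_100: liner for the 28 mm weight: dark grey block 64 x 64 x 15 mm high with a round well 36 mm across, 9 mm deep. Origin: centre of its underside, below the well's middle; well floor at z = 6 mm. Four such, fixed in an open wooden case (272 x 77 mm, walls 21 mm above the worktop, 1 mm over the liners), stand in a row along their y axes, 64.6 mm apart, in any order; undersides 5 mm above the worktop.
- nest_50: liner for the 21 mm weight: dark grey block 64 x 64 x 15 mm high with a round well 29 mm across, 9 mm deep. Origin: centre of its underside, below the well's middle; well floor at z = 6 mm. Four such, fixed in an open wooden case (272 x 77 mm, walls 21 mm above the worktop, 1 mm over the liners), stand in a row along their y axes, 64.6 mm apart, in any order; undersides 5 mm above the worktop.
- hook_weight: a look-alike that does not belong: an upright steel cylinder 36 mm across and 34 mm high with a thin wire hook instead of a knob on top, 57 mm high in all, about 200 g. Stands loose on the worktop. Origin: centre of its underside.
- slot_weight: a look-alike that does not belong: a flat steel disc 46 mm across and 14 mm thick with a slot 8 mm wide from its rim to its middle and no knob, about 100 g. Lies loose on the worktop. Origin: centre of its underside, slot towards its +x.

How it is judged:
At the end, for the whole second after the job is handed in: Each of the four knob weights is released and at rest in the well of its own liner: centre within 8 mm of the well's middle, underside within 3 mm of the well floor, upright within 0.1 rad; the hooked and the slotted weight are within 15 mm of where they stood (horizontal distance between knob_500 and nest_500 below 0.008 m and z of knob_500 in the frame of nest_500 between 0.002 and 0.009 m and angle between each of knob_500, knob_200, knob_100, knob_50's own z axis and vertical below 0.1 rad and linear speed of each of knob_500, knob_200, knob_100, knob_50 below 0.01 m/s and horizontal distance between knob_200 and nest_200 below 0.008 m and z of knob_200 in the frame of nest_200 between 0.002 and 0.009 m and horizontal distance between knob_100 and nest_100 below 0.008 m and z of knob_100 in the frame of nest_100 between 0.002 and 0.009 m and horizontal distance between knob_50 and nest_50 below 0.008 m and z of knob_50 in the frame of nest_50 between 0.002 and 0.009 m and distance of each of hook_weight, slot_weight from where it was at the start of the episode below 0.015 m); the robot touches nothing.
It fails at once if the hooked weight or the slotted weight was shifted by more than 15 mm (distance of any of hook_weight, slot_weight from where it was at the start of the episode above 0.015 m).
It also fails if it takes over 109 s, if anything falls off the work surface, if the arm or the gripper's body presses on something with over 40 N, if the wrist force passes 120 N, or if a joint passes its speed limit or range.

## Robot

A 7-joint arm with a two-finger parallel gripper is mounted at the origin on a cart in front of the work surface, level with it; the furniture and walls round the work are solid. World frame = base frame: x ahead of the robot, y to its left, z up, the work surface at z = 0. Lengths are in m, angles in rad, forces in N, time in s.
With the tool pointing down it reaches from about 0.35 to 0.9 m from the base axis. Payload 8.1 kg.
Tool frame: the origin (TCP) lies midway between the tips of the shut fingers; the grasp point (between the pads) lies 19 mm behind it; z points along the fingers, y is the line along which they close (so a half turn about z gives the same grasp; the last joint's range is limited). The gripper opens to 92 mm and grips with 3 to 60 N. Pads are 19 mm wide; open, the fingers measure 130 mm over their backs; the gripper's body (75 mm by 190 mm) begins 47 mm behind the grasp point.
Start: joints at [1.12, 0.434, 0.025, 1.573, -0.012, 1.134, -0.075], TCP at [0.213, -0.588, 0.191] pointing down, gripper open.
Joint ranges: [-2.62, 2.62], [-0.44, 2.09], [-1.27, 1.32], [0.08, 2.57], [-1.32, 4.46], [0.12, 2], [-2.74, 2.74]. Speed limits (rad/s): [2.22, 2.22, 3.01, 3.01, 3.14, 3.14, 3.14].

## Interface

Orientations are given as a rotation vector (axis times angle).
In Python, from cell import arm gives the robot as it stands.
- The arm moves only by the tool carry_out, never from a script. Its arguments are lists of equal length, an entry for each row: "claw": the finger opening in cm, from 0 to 9.18; "delta_pos": the shift along the tool's x, y, z in cm, a list of three; "angular": the turn, a rotation vector about the tool's x, y, z in rad, a list of three. In form: {"claw": [claw, ...], "delta_pos": [[dx, dy, dz], ...], "angular": [[ax, ay, az], ...]}. A call has 1 to 20 rows; each row shifts and turns the commanded pose from where the row before left it, along the tool's axes as they then stand; what a row does not reach is not made up. A row lasts 1/10 s, in which the tool goes at most 50 mm and 8.59 degrees, less where a joint would pass 70% of its speed; a pose out of reach is approached as far as the arm can. A call with a gripper value outside its range is refused whole. The fingers move at their own pace and stop on an object; "force" is the grip in N (left out, the last holds). Time passes only in rows, so rows that do not move let the fingers close. It gives the time, the measured TCP pose, the force, the opening and the grip force at its end, in the units of the state.
- arm.observe(): the state, without advancing time (a new reading comes with each control period).
- arm.get_image(name): name is "side" or "top" or "wrist"; returns a dict with "frame" (384x512x3 uint8, red, green, blue), "mtx" (3x3 intrinsics, pixels), "T" (4x4, takes a point from camera to world coordinates). Camera axes: x right, y down, z forward; pixel columns grow to the right and rows downward; lengths in m; the calibration is good to about 2 mm. A picture is of the moment at which its call begins. There is no depth.
- arm.sign_off(): hands the job in; it is judged then, once.
Trained networks look in a picture, given as the dict that the camera call returned (one of the last four; its "shot" number tells which), for a name from the list of things; names that differ only in an ending like _2 or _b are one class to them, and where a whole thing is asked for, a point or a joint stands for the part that bears it (a point fixed in the world has none). Each returns a list of dicts, best first, with "conf" (0 to 1); they miss things now and then, are a little off and sometimes report something else, mostly with a low value. They report only what shows in the picture. A call takes as long as a camera call.
- arm.look_for(label, picture): "centre" ([column, row] as shares, 0 to 1, of the picture: columns of its width, rows of its height, amid what is visible of it).
- arm.trace(label, picture): "region" (384x512 bool, what is visible of it) and "centre" ([column, row] as shares, 0 to 1, of the picture: columns of its width, rows of its height, amid what is visible of it).
- arm.place_of(label, picture): "centre" ([column, row] as shares, 0 to 1, of the picture: columns of its width, rows of its height: a listed point, or the origin of a listed thing).
The state is a dict: "clock": time; "joints": joint angles; "dq": joint speeds; "joint_efforts": joint torques, N m; "position": TCP position; "ee_rot": TCP orientation; "force": force on the tool from outside, world axes, zero at the start; "ft_torque": the same for the moment, N m; "width": opening from 0.0 (shut) to 1.0 (fully open); "gripper_force": force on a finger pad.
Only numpy, scipy, OpenCV 4.12 (cv2) and the standard library are available. Lean on these libraries where they do the work, as an engineer would, in place of code of your own. Each camera call takes 0.05 s, during which the arm holds its last target. There are 200 camera calls.

## Working session

There is one attempt and no reset: what is moved stays moved. The work goes in short steps, Python scripts to look and compute and a tool call to move; the robot and the scene stay as the last step left them, time stands still between calls to the robot, and variables do not carry over. Pictures are saved under pics/ and viewed, at most 14 in all, crops included, and the job is handed in when it is done.

Besides the shell and the picture viewer there is one more tool, called as name(argument=value, ...), one argument or row to a line, values as JSON. carry_out: Moves the arm, as the interface text tells. Its arguments: {"type":"object","properties":{"claw":{"type":"array","items":{"type":"number"}},"delta_pos":{"type":"array","items":{"type":"array","items":{"type":"number"}}},"angular":{"type":"array","items":{"type":"array","items":{"type":"number"}}},"force":{"type":"number"}},"required":["claw","delta_pos","angular"]}

```bash
mkdir -p pics; ls
cat > h.py <<'E'
import numpy as np, cv2
from cell import arm
def pix(c): return np.array([c[0]*512,c[1]*384])
def ray(p,uv):
    d=p['T'][:3,:3]@np.linalg.inv(p['mtx'])@np.array([uv[0],uv[1],1]); return p['T'][:3,3],d
def atz(p,uv,z):
    o,d=ray(p,uv); return o+d*(z-o[2])/d[2]
def tri(rs):
    A=np.zeros((3,3));b=np.zeros(3)
    for o,d in rs:
        d=d/np.linalg.norm(d);M=np.eye(3)-np.outer(d,d);A+=M;b+=M@o
    return np.linalg.solve(A,b)
def save(p,n): cv2.imwrite(f'pics/{n}.png',cv2.cvtColor(p['frame'],cv2.COLOR_RGB2BGR))
E
python3 - <<'E'
from h import *
np.set_printoptions(precision=4,suppress=True)
s=arm.observe();print(s['clock'],s['position'],s['ee_rot'],s['width'])
P={n:arm.get_image(n) for n in['top','side']}
im=[]
for n,p in P.items(): save(p,n); print(n,p['T'][:3,3],p['mtx'][0])
T={f'knob_{k}':h for k,h in((500,.05),(200,0),(100,0),(50,0))}
T.update({f'nest_{k}':.005 for k in(500,200,100,50)}); T.update(hook_weight=0,slot_weight=0)
for l,z in T.items():
    r=[]
    for n,p in P.items():
        for d in arm.place_of(l,p)[:3]:
            uv=pix(d['centre']); print(l,n,round(d['conf'],2),uv.round(1),atz(p,uv,z)); 
            if not any(x[0]==n for x in r): r.append((n,ray(p,uv)))
    if len(r)==2: print('  tri',tri([x[1] for x in r]))
print(arm.observe()['clock'])
E
```

```text
pics
0.0 [ 0.2128 -0.5871  0.1906] [-3.0927 -0.5433  0.0007] 1.0015383401196363
top [-0.0905  0.069   1.538 ] [477.1798   0.     251.064 ]
side [0.1081 0.7762 0.7914] [413.4362   0.     260.1009]
knob_500 top 0.69 [221.5 219.1] [0.4185 0.1022 0.05  ]
knob_500 top 0.63 [196.4 190.1] [0.5316 0.1751 0.05  ]
knob_500 top 0.62 [152.  211.4] [0.4746 0.3272 0.05  ]
knob_500 side 0.64 [261.4 244. ] [0.4167 0.1415 0.05  ]
knob_500 side 0.63 [281.3 215.9] [0.4122 0.0277 0.05  ]
knob_500 side 0.5 [213.8 246.4] [0.5189 0.1973 0.05  ]
  tri [0.4346 0.1032 0.0051]
knob_200 top 0.69 [221.5 219.1] [0.4356 0.1033 0.    ]
knob_200 top 0.63 [196.4 190.1] [0.5525 0.1787 0.    ]
knob_200 top 0.62 [152.  211.4] [0.4936 0.3359 0.    ]
knob_200 side 0.64 [261.4 244. ] [0.4375 0.0987 0.    ]
knob_200 side 0.63 [281.3 215.9] [ 0.4327 -0.0228  0.    ]
knob_200 side 0.5 [213.8 246.4] [0.5466 0.1582 0.    ]
  tri [0.4346 0.1032 0.0051]
knob_100 top 0.69 [221.5 219.1] [0.4356 0.1033 0.    ]
knob_100 top 0.63 [196.4 190.1] [0.5525 0.1787 0.    ]
knob_100 top 0.62 [152.  211.4] [0.4936 0.3359 0.    ]
knob_100 side 
[... 1673 characters left out ...]
8 -0.3549 -0.1199]
nest_50 top 0.87 [346.1 207.6] [ 0.4208 -0.3234  0.005 ]
nest_50 top 0.78 [307.5 206.2] [ 0.4426 -0.1935  0.005 ]
nest_50 top 0.77 [285.7 208.7] [ 0.4431 -0.1181  0.005 ]
nest_50 side 0.83 [298.6 177.3] [ 0.4513 -0.2046  0.005 ]
nest_50 side 0.68 [313.2 167.9] [ 0.4266 -0.2708  0.005 ]
nest_50 side 0.66 [319.  157.8] [ 0.4284 -0.333   0.005 ]
  tri [ 0.4838 -0.3549 -0.1199]
hook_weight top 0.44 [261.6 187.8] [ 0.5321 -0.0473  0.    ]
hook_weight side 0.54 [253.7 201.4] [ 0.5311 -0.0469  0.    ]
  tri [ 0.5318 -0.0474 -0.0004]
slot_weight top 0.61 [235.  184.1] [0.5579 0.0429 0.    ]
slot_weight side 0.74 [230.4 216. ] [0.5632 0.0373 0.    ]
  tri [0.5575 0.0433 0.0059]
1.1
```

Run:
```python
import cv2
for n,(r0,r1,c0,c1) in {'top':(130,260,110,390),'side':(110,300,150,400)}.items():
    i=cv2.imread(f'pics/{n}.png')[r0:r1,c0:c1]; k=800/i.shape[1]
    cv2.imwrite(f'pics/{n}_z.png',cv2.resize(i,None,fx=min(k,600/i.shape[0]),fy=min(k,600/i.shape[0]),interpolation=cv2.INTER_CUBIC))
```

```text
(no output)
```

View pics/top_z.png

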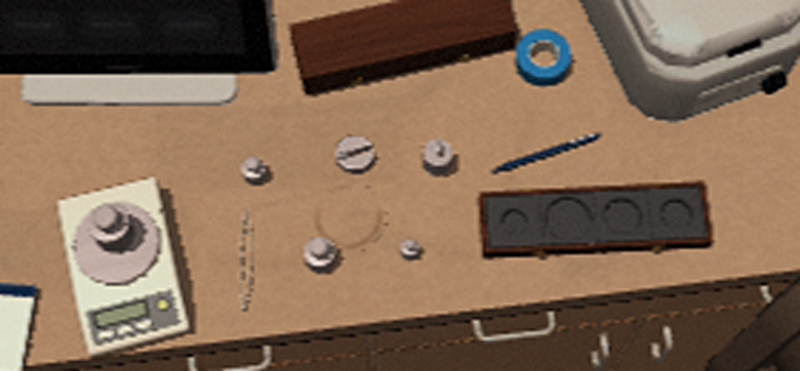

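View pics/side_z.png

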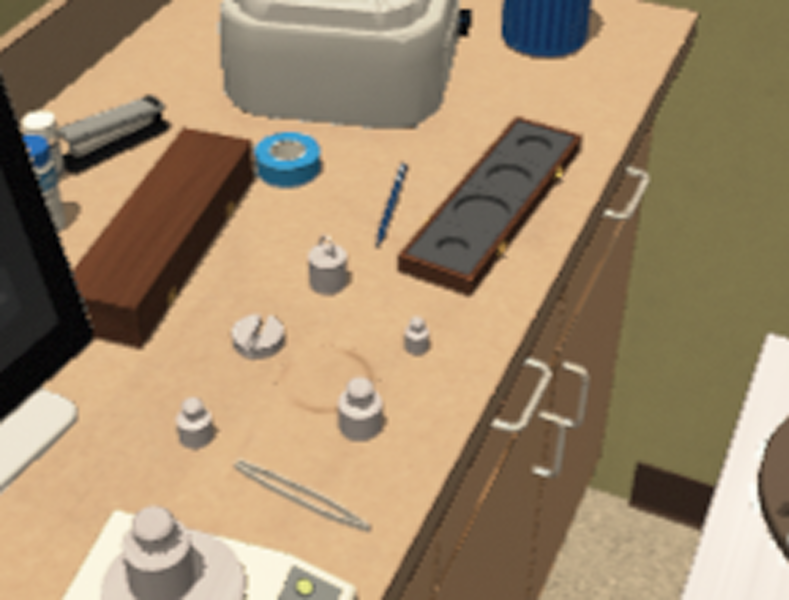

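carry_out(
  claw=[9,9,9,9,9,9,9,9,9,9,9,9,9,9,9,9,9,9,9],
  delta_pos=[
    [0,0,-1.2],
    [0,0,-1.2],
    [0,0,-1.2],
    [0,0,-1.2],
    [0,0,-1.2],
    [0,0,-1.2],
    [0,0,-1.2],
    [0,0,-1.2],
    [0,0,-1.2],
    [4.2,2.1,0],
    [4.2,2.1,0],
    [4.2,2.1,0],
    [4.2,2.1,0],
    [4.2,2.1,0],
    [4.2,2.1,0],
    [4.2,2.1,0],
    [4.2,2.1,0],
    [4.2,2.1,0],
    [0,0,0],
  ],
  angular=[
    [0,0,-0.136],
    [0,0,-0.136],
    [0,0,-0.136],
    [0,0,-0.136],
    [0,0,-0.136],
    [0,0,-0.136],
    [0,0,-0.136],
    [0,0,-0.136],
    [0,0,-0.136],
    [0,0,0],
    [0,0,0],
    [0,0,0],
    [0,0,0],
    [0,0,0],
    [0,0,0],
    [0,0,0],
    [0,0,0],
    [0,0,0],
    [0,0,0],
  ],
)

```text
clock: 3.0
position: [0.4044, -0.203, 0.3001]
ee_rot: [2.209, 2.233, 0.004]
force: [-0.1, -0.7, -0.2]
width: 0.981
gripper_force: 0.0
```

Run:
```python
from h import *
np.set_printoptions(precision=4,suppress=True)
from scipy.spatial.transform import Rotation as R
s=arm.observe();print(s['clock'],s['position'],R.from_rotvec(s['ee_rot']).as_matrix(),s['joints'])
p=arm.get_image('wrist');save(p,'w1');print(p['T'],p['mtx'][0]);np.savez('w1.npz',**p)
for d in arm.place_of('nest_500',p):
    uv=pix(d['centre']);print(round(d['conf'],2),uv.round(1),atz(p,uv,.005))
```

```text
3.0 [ 0.4044 -0.203   0.3001] [[-0.0105  0.9999  0.0023]
 [ 0.9999  0.0105  0.0012]
 [ 0.0012  0.0023 -1.    ]] [ 0.8128  0.1093 -0.508   1.7591  0.0534  1.2855  0.3029]
[[ 1.      0.0088  0.0046  0.4036]
 [ 0.0098 -0.9604 -0.2783 -0.1274]
 [ 0.002   0.2784 -0.9605  0.4924]
 [ 0.      0.      0.      1.    ]] [298.7848   0.     252.5639]
0.92 [279.3 107.4] [ 0.4466 -0.1306  0.005 ]
0.7 [268.7 219. ] [ 0.4346 -0.3181  0.005 ]
0.66 [271.4 150.9] [ 0.4361 -0.1991  0.005 ]
0.6 [267.6 189.1] [ 0.4314 -0.2639  0.005 ]
```

View pics/w1.png

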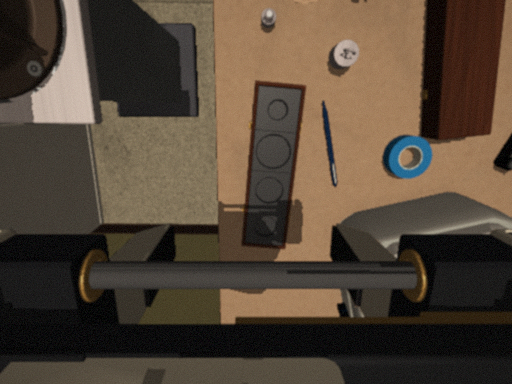

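carry_out(
  claw=[9,9,9,9,9,9],
  delta_pos=[
    [3.4,1,0],
    [3.4,1,0],
    [3.4,1,0],
    [3.4,1,0],
    [3.4,1,0],
    [0,0,0],
  ],
  angular=[
    [0,0,0],
    [0,0,0],
    [0,0,0],
    [0,0,0],
    [0,0,0],
    [0,0,0],
  ],
)

```text
clock: 3.7
position: [0.4523, -0.0361, 0.2997]
ee_rot: [-2.215, -2.227, -0.003]
force: [-0.1, -0.0, 0.5]
width: 0.982
gripper_force: 0.0
```

Run:
```python
from h import *
np.set_printoptions(precision=4,suppress=True)
s=arm.observe();print(s['clock'],s['position'])
p=arm.get_image('wrist');save(p,'w2');np.savez('w2.npz',**p)
for l,z in(('nest_500',.005),('knob_200',0),('hook_weight',0),('slot_weight',0)):
  for d in arm.place_of(l,p):
    uv=pix(d['centre']);print(l,round(d['conf'],2),uv.round(1),atz(p,uv,z))
cv2.imwrite('pics/w2z.png',cv2.resize(cv2.imread('pics/w2.png')[:260,100:446],None,fx=2.3,fy=2.3,interpolation=cv2.INTER_CUBIC))
```

```text
3.7 [ 0.4523 -0.0361  0.2997]
nest_500 0.84 [239.4 303.1] [ 0.429  -0.3224  0.005 ]
nest_500 0.8 [246.3 240.2] [ 0.4423 -0.1916  0.005 ]
nest_500 0.75 [244.6 209.7] [ 0.4394 -0.1341  0.005 ]
nest_500 0.56 [240.2 274.3] [ 0.4309 -0.2604  0.005 ]
knob_200 0.68 [320.2  12.7] [ 0.5507  0.1695 -0.    ]
knob_200 0.66 [235.1 138.5] [ 0.4242 -0.013   0.    ]
knob_200 0.56 [236.1  66.1] [0.427  0.0966 0.    ]
hook_weight 0.66 [301.5 161.4] [ 0.5344 -0.0503  0.    ]
hook_weight 0.45 [241.  275.5] [ 0.4322 -0.266   0.    ]
slot_weight 0.57 [318.3 104.6] [ 0.5564  0.0406 -0.    ]
```

View pics/w2z.png

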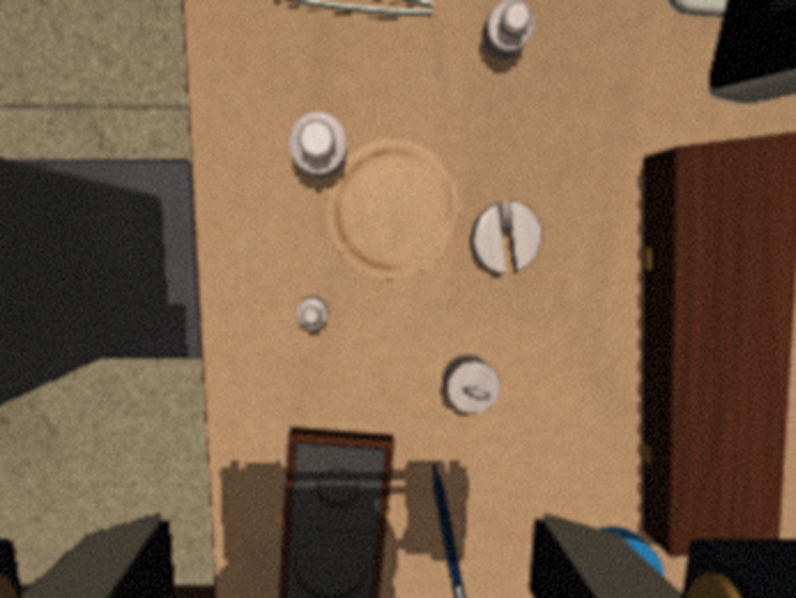

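```bash
cat > fit.py <<'E'
from h import *
np.set_printoptions(precision=4,suppress=True)
# metric warp of plane z, 2 px/mm; x right .36-.52, y up -.40..-.05
def warp(p,z,K=2,x0=.37,x1=.51,y0=-.39,y1=-.07):
    w=np.array([[x0,y1],[x1,y1],[x1,y0],[x0,y0]]);Ti=np.linalg.inv(p['T'])
    c=[p['mtx']@(Ti@np.array([*q,z,1]))[:3] for q in w]; c=np.float32([v[:2]/v[2] for v in c])
    W,H=int((x1-x0)*1000*K),int((y1-y0)*1000*K)
    M=cv2.getPerspectiveTransform(c,np.float32([[0,0],[W,0],[W,H],[0,H]]))
    return cv2.warpPerspective(p['frame'],M,(W,H),flags=cv2.INTER_CUBIC)
out=[]
P=[arm.get_image('top'),arm.get_image('side'),dict(np.load('w1.npz'))]
for n,p in zip(['top','side','w1'],P):
    im=warp(p,.02); h=cv2.cvtColor(im,cv2.COLOR_RGB2HSV)
    m=((h[...,1]<75)&(h[...,2]<120)).astype(np.uint8)
    m=cv2.morphologyEx(cv2.morphologyEx(m,cv2.MORPH_OPEN,np.ones((9,9))),cv2.MORPH_CLOSE,np.ones((25,25)))
    cs=cv2.findContours(m,0,2)[0];c=max(cs,key=cv2.contourArea);r=cv2.minAreaRect(c)
    print(n,'centre',.37+r[0][0]/2000,-.07-r[0][1]/2000,'size',np.array(r[1])/2,'ang',r[2])
    o=im.copy();cv2.drawContours(o,[np.int32(cv2.boxPoints(r))],0,(255,0,0),1)
    np.savez(n+'_warp.npz',im=im); out.append(o)
cv2.imwrite('pics/fit.png',cv2.resize(cv2.cvtColor(np.hstack(out),cv2.COLOR_RGB2BGR),None,fx=.93,fy=.93))
E
python3 fit.py
```

```text
top centre 0.43246925354003907 -0.2326990966796875 size [ 82.8019 140.0725] ang 80.6764144897461
side centre 0.43540101623535155 -0.23010145568847656 size [ 65.2962 257.8781] ang 4.321442604064941
w1 centre 0.4351717300415039 -0.22960133361816407 size [ 64.7918 258.3457] ang 4.429558753967285
```

View pics/fit.png

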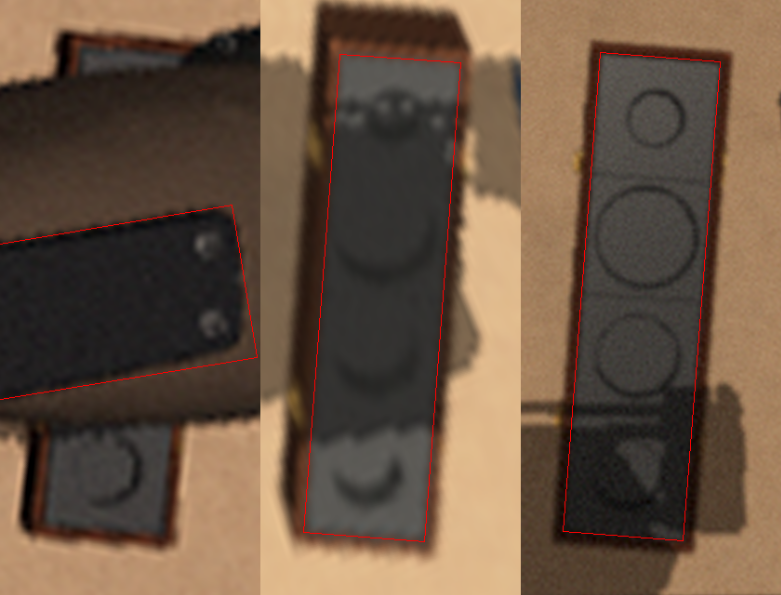

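```bash
cat > kf.py <<'E'
from h import *
from scipy.optimize import minimize
np.set_printoptions(precision=4,suppress=True)
G={500:(.023,.042,.0145,.064),200:(.018,.030,.011,.049),100:(.014,.025,.0085,.041),50:(.0105,.022,.0065,.035)}
a=np.linspace(0,2*np.pi,40);S=4
def proj(p,X):
    c=(np.linalg.inv(p['T'])@np.c_[X,np.ones(len(X))].T)[:3];u=p['mtx']@c;return (u[:2]/u[2]).T
def ring(x,y,z,r): return np.c_[x+r*np.cos(a),y+r*np.sin(a),np.full(40,z)]
def sil(p,k,q):
    R,h,r,H=G[k];x,y,z=q;m=np.zeros((384*S,512*S),np.uint8)
    kn=np.r_[ring(x,y,z+H-.003,r*.85),ring(x,y,z+H,r*.5),ring(x,y,z+H-r*.8,r)]
    kn2=np.r_[ring(x,y,z+H-r*.8,r),ring(x,y,z+h,r*.7)]
    for X in(np.r_[ring(x,y,z,R),ring(x,y,z+h,R)],kn,kn2):
        cv2.fillConvexPoly(m,cv2.convexHull(np.int32(np.round((proj(p,X)+.5)*S))),1)
    return cv2.resize(m.astype(np.float32),(512,384),interpolation=cv2.INTER_AREA)
def fit(k,views,q0):
    def cost(v):
        t=0
        for p,M in views:
            s=sil(p,k,v/100); t+=1-np.minimum(s,M).sum()/np.maximum(s,M).sum()
        return t/len(views)
    b=minimize(cost,np.array(q0)*100,method='Nelder-Mead',options=dict(initial_simplex=np.array(q0)*100+np.r_[np.zeros((1,3)),np.eye(3)*.8],xatol=.01,fatol=1e-4))
    return b.x/100,b.fun
def masks(p,label='knob_200'): return [(d['conf'],d['region'].astype(np.float32)) for d in arm.trace(label,p)]
def locate(guess,names,verbose=True):
    P=[arm.get_image(n) for n in names];Ms=[masks(p) for p in P];out={}
    for k,q in guess.items():
        V=[];info=[]
        for n,p,M in zip(names,P,Ms):
            s=sil(p,k,q);c=[(np.minimum(s,m).sum()/np.maximum(s,m).sum(),m) for cf,m in M]
            if c:
                b=max(c,key=lambda t:t[0])
                if b[0]>.15: V.append((p,b[1]));info.append((n,round(float(b[0]),2)))
        if V:
            x,f=fit(k,V,q);out[k]=x;print(k,x,'cost',round(f,3),info,[fit(k,[v],q)[0] for v in V] if verbose else '')
        else: print(k,'none')
    return out
E
python3 - <<'E'
from kf import *
locate({500:(.475,.327,.05),200:(.432,.101,0),100:(.5507,.175,0),50:(.43,-.013,0)},['top','side','wrist'])
print(arm.observe()['clock'])
E
```

```text
500 [0.4723 0.3316 0.0558] cost 0.093 [('top', 0.71), ('side', 0.93)] [array([0.474 , 0.3332, 0.0544]), array([0.4735, 0.3287, 0.0515])]
200 [0.4308 0.0995 0.0015] cost 0.084 [('side', 0.85), ('wrist', 0.85)] [array([0.4306, 0.1008, 0.0028]), array([ 0.4298,  0.1016, -0.0174])]
100 [0.5471 0.1686 0.0042] cost 0.143 [('top', 0.66), ('side', 0.47), ('wrist', 0.67)] [array([0.548 , 0.17  , 0.0053]), array([0.5424, 0.1737, 0.0099]), array([ 0.5568,  0.1791, -0.0449])]
50 [ 0.4253 -0.0064 -0.0017] cost 0.077 [('wrist', 0.37)] [array([ 0.4253, -0.0064, -0.0017])]
4.35
```

carry_out(
  claw=[5,5,5,5,5,5,5,5],
  delta_pos=[
    [0,0,0],
    [0.46,-0.48,3.5],
    [0.46,-0.48,3.5],
    [0.46,-0.48,3.5],
    [0.46,-0.48,3.5],
    [0.46,-0.48,3.5],
    [0.46,-0.48,3.5],
    [0,0,0],
  ],
  angular=[
    [0,0,0.087],
    [0,0,0],
    [0,0,0],
    [0,0,0],
    [0,0,0],
    [0,0,0],
    [0,0,0],
    [0,0,0],
  ],
)

```text
clock: 5.15
position: [0.4217, -0.0091, 0.0864]
ee_rot: [-2.31, -2.122, 0.008]
force: [0.3, 0.3, 0.1]
width: 0.547
gripper_force: 0.0
```

```bash
cat >> kf.py <<'E'
from scipy.spatial.transform import Rotation as Ro
def go(target,z):
    """shift in tool axes, cm, from measured TCP to world target"""
    s=arm.observe();R=Ro.from_rotvec(s['ee_rot']).as_matrix();d=np.array([target[0],target[1],z])-s['position']
    print('clock',round(s['clock'],2),'pos',s['position'],'x-axis',R[:,0],'shift cm',(R.T@d*100).round(2))
E
python3 - <<'E'
from kf import *
r=locate({50:(.4255,-.0065,0)},['wrist','side'])
go(r[50],.013)
p=arm.get_image('wrist');save(p,'w3')
E
```

```text
50 [ 0.4254 -0.0062  0.0021] cost 0.091 [('wrist', 0.92), ('side', 0.88)] [array([ 0.4253, -0.0089, -0.0077]), array([ 0.4249, -0.0064,  0.0021])]
clock 5.35 pos [ 0.4268 -0.0095  0.0911] x-axis [0.0863 0.9963 0.0001] shift cm [ 0.32 -0.19  7.81]
```

View pics/w3.png

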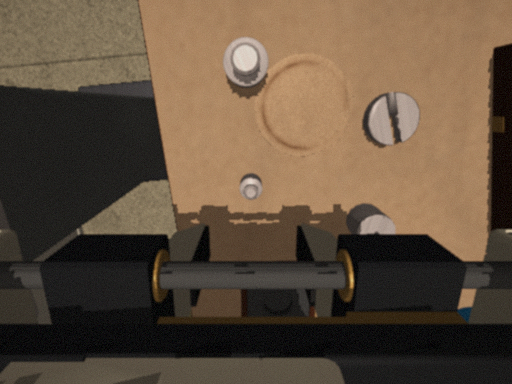

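carry_out(
  claw=[5,5,5,5,5,5,5,1,1,1,1,1],
  delta_pos=[
    [0.32,-0.19,0],
    [0,0,2],
    [0,0,2],
    [0,0,2],
    [0,0,1.7],
    [0,0,0],
    [0,0,0],
    [0,0,0],
    [0,0,0],
    [0,0,0],
    [0,0,0],
    [0,0,0],
  ],
  angular=[
    [0,0,0],
    [0,0,0],
    [0,0,0],
    [0,0,0],
    [0,0,0],
    [0,0,0],
    [0,0,0],
    [0,0,0],
    [0,0,0],
    [0,0,0],
    [0,0,0],
    [0,0,0],
  ],
  force=15,
)

```text
clock: 6.6
position: [0.4237, -0.0061, 0.0126]
ee_rot: [2.315, 2.123, 0.0]
force: [-0.4, 0.1, -0.2]
width: 0.158
gripper_force: 0.0
```

Run:
```python
from kf import *
s=arm.observe();print(s['width'],s['gripper_force'],s['force'])
go((.4427,-.1333),.12)
p=arm.get_image('side');save(p,'s1')
cv2.imwrite('pics/s1.png',cv2.resize(cv2.imread('pics/s1.png')[110:290,180:380],None,fx=3,fy=3))
```

```text
0.15802532413601458 0.0 [-0.4063  0.1073 -0.1908]
clock 6.6 pos [ 0.4237 -0.0061  0.0126] x-axis [ 0.0861  0.9963 -0.    ] shift cm [-12.51   2.99 -10.74]
```

View pics/s1.png

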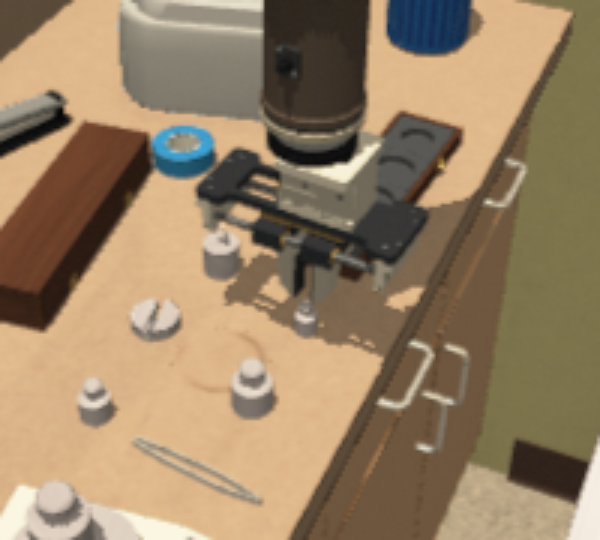

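Run:
```python
from kf import *
print(arm.observe())
p=arm.get_image('side')
s=arm.observe();t=np.array(s['position'])
print(proj(p,np.array([t,t+[0,0,.019],t+[0,0,.04],[.4254,-.0062,0],[.4254,-.0062,.035]])))
save(p,'s2');cv2.imwrite('pics/s2z.png',cv2.resize(cv2.imread('pics/s2.png')[190:235,255:305],None,fx=12,fy=12))
p=arm.get_image('wrist');save(p,'w4');print(proj(p,np.array([t,[.4254,-.0062,0],[.4254,-.0062,.035]])))
cv2.imwrite('pics/w4z.png',np.hstack([cv2.imread('pics/s2z.png'),cv2.resize(cv2.imread('pics/w4.png')[150:330,200:300],(300,540))])[:540])
```

```text
{'clock': 6.65, 'joints': array([ 0.3247,  0.4406, -0.5504,  2.2053,  0.4105,  0.5935, -0.6143]), 'dq': array([-0.0019,  0.0025, -0.0004,  0.0006, -0.0013, -0.0002, -0.0006]), 'joint_efforts': array([  0.0301, -49.3793,  -5.7278, -17.8553,  -0.0421,  -0.0137,
         0.0019]), 'position': array([ 0.4236, -0.0061,  0.0125]), 'ee_rot': array([2.3148, 2.1237, 0.0001]), 'force': array([ 0.2567,  0.0113, -0.0814]), 'ft_torque': array([-0.0032, -0.1018, -0.0162]), 'gripper_force': 0.0, 'width': 0.131828511259516}
[[282.0388 217.2056]
 [282.1746 212.0947]
 [282.3281 206.3199]
 [281.3632 220.2889]
 [281.6007 210.9215]]
[[252.1841 219.4161]
 [254.7317 213.0546]
 [255.1104 232.8621]]
```

View pics/s2z.png

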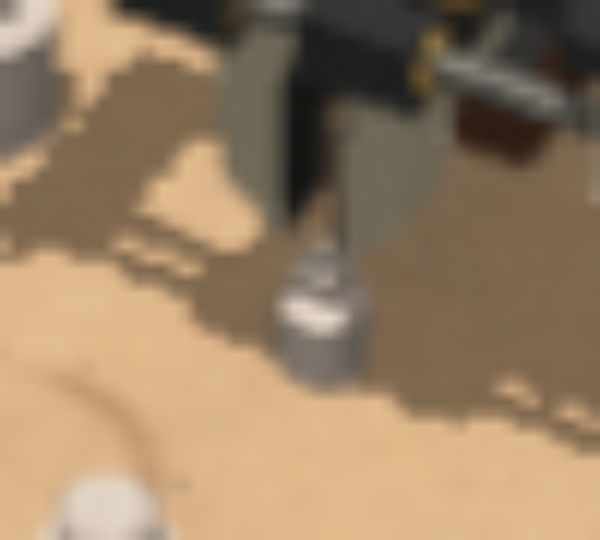

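View pics/w4.png

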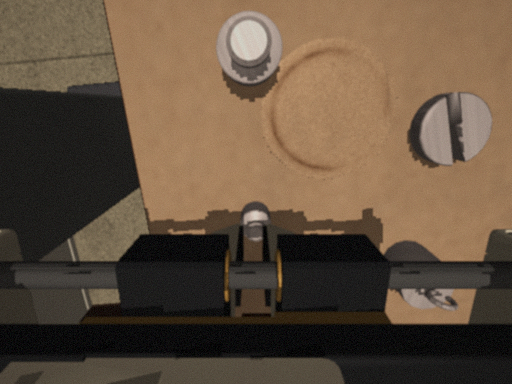

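carry_out(
  claw=[1,1,1],
  delta_pos=[
    [0,0,0],
    [0,0,0],
    [0,0,0],
  ],
  angular=[
    [0,0,0],
    [0,0,0],
    [0,0,0],
  ],
)

```text
clock: 7.05
position: [0.4235, -0.0061, 0.0124]
ee_rot: [-2.315, -2.124, 0.0]
force: [-0.4, 0.6, 1.0]
width: 0.11
gripper_force: 0.0
```

Run:
```python
from kf import *
p=arm.get_image('wrist');save(p,'w5')
s=arm.observe();t=np.array(s['position']);print(t)
Y=lambda y,z:t+np.array([0,y,z])
print('w',proj(p,np.array([Y(0,0),Y(.0095,0),Y(0,.019),Y(.0095,.019),Y(.0095,.04)])))
q=arm.get_image('side');save(q,'s3')
print('s',proj(q,np.array([Y(0,0),Y(.0095,0),Y(0,.019),Y(.0095,.019),Y(.0095,.04)])))
a=cv2.resize(cv2.imread('pics/w5.png')[180:300,205:305],(500,600),interpolation=cv2.INTER_CUBIC)
b=cv2.resize(cv2.imread('pics/s3.png')[185:235,270:295],(300,600),interpolation=cv2.INTER_CUBIC)
cv2.imwrite('pics/c5.png',np.hstack([a,b]))
```

```text
[ 0.4235 -0.006   0.0124]
w [[252.209  219.4282]
 [250.992  206.4182]
 [252.1614 230.6054]
 [250.8236 216.4712]
 [250.594  230.1744]]
s [[282.041  217.2362]
 [280.6895 219.3754]
 [282.1768 212.1258]
 [280.8118 214.2572]
 [280.9501 208.4734]]
```

View pics/c5.png

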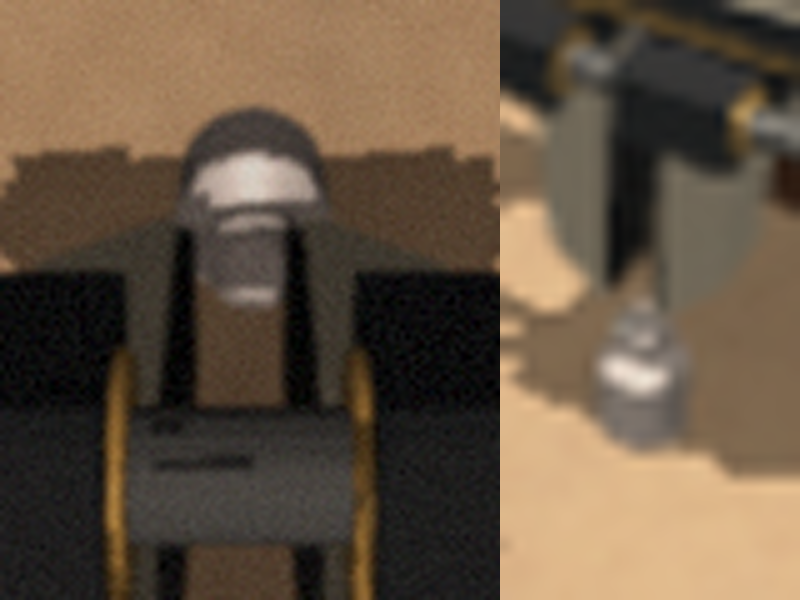

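carry_out(
  claw=[4.5,4.5,4.5,4.5,4.5,4.5,4.5,4.5],
  delta_pos=[
    [0,0,0],
    [0,0,0],
    [0,0,0],
    [0,0,0],
    [0,0,0.6],
    [0,0,0.4],
    [0,0,0],
    [0,0,0.3],
  ],
  angular=[
    [0,0,0],
    [0,0,0],
    [0,0,0],
    [0,0,0],
    [0,0,0],
    [0,0,0],
    [0,0,0],
    [0,0,0],
  ],
)

```text
clock: 7.95
position: [0.4236, -0.006, -0.0007]
ee_rot: [-2.315, -2.124, -0.0]
force: [0.4, 0.3, -0.4]
width: 0.49
gripper_force: 0.0
```

carry_out(
  claw=[4.5,4.5],
  delta_pos=[
    [0,0,0.2],
    [0,0,0],
  ],
  angular=[
    [0,0,0],
    [0,0,0],
  ],
)

```text
clock: 8.15
position: [0.4234, -0.0061, -0.0028]
ee_rot: [-2.315, -2.124, 0.001]
force: [0.1, -1.2, -0.5]
width: 0.49
gripper_force: 0.0
```

carry_out(
  claw=[4.5,4.5,4.5,4.5],
  delta_pos=[
    [0,0,0.3],
    [0,0,0.3],
    [0,0,0.3],
    [0,0,0],
  ],
  angular=[
    [0,0,0],
    [0,0,0],
    [0,0,0],
    [0,0,0],
  ],
)

```text
clock: 8.55
position: [0.4233, -0.0061, -0.012]
ee_rot: [-2.315, -2.124, 0.001]
force: [0.1, 0.0, 0.4]
width: 0.492
gripper_force: 0.0
```

Run:
```python
from kf import *
p=arm.get_image('wrist');save(p,'w6')
q=arm.get_image('side');save(q,'s6')
a=cv2.resize(cv2.imread('pics/w6.png')[180:300,205:305],(500,600),interpolation=cv2.INTER_CUBIC)
b=cv2.resize(cv2.imread('pics/s6.png')[190:230,270:290],(300,600),interpolation=cv2.INTER_CUBIC)
cv2.imwrite('pics/c6.png',np.hstack([a,b]))
```

```text
(no output)
```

View pics/c6.png

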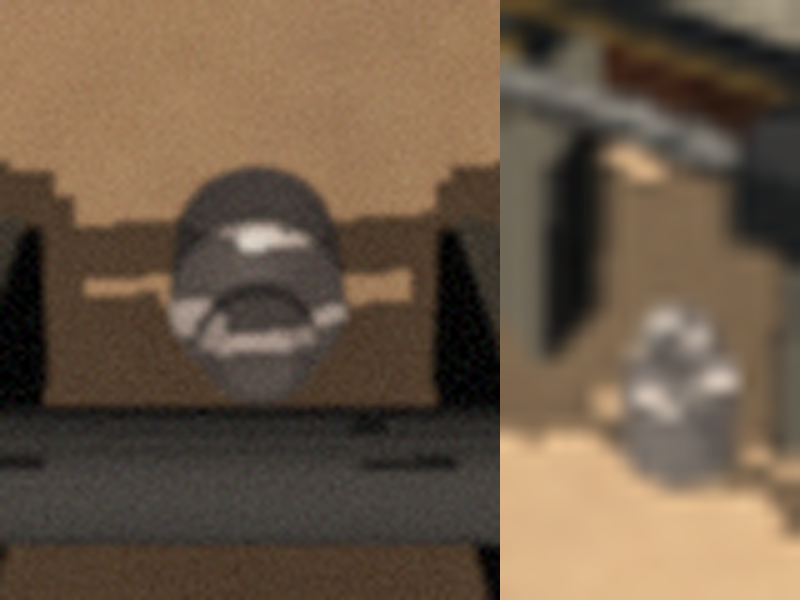

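carry_out(
  claw=[1,1,1,1,1,1,1],
  delta_pos=[
    [0,0,0],
    [0,0,0],
    [0,0,0],
    [0,0,0],
    [0,0,0],
    [0,0,0],
    [0,0,0],
  ],
  angular=[
    [0,0,0],
    [0,0,0],
    [0,0,0],
    [0,0,0],
    [0,0,0],
    [0,0,0],
    [0,0,0],
  ],
  force=15,
)

```text
clock: 9.35
position: [0.4236, -0.006, -0.0116]
ee_rot: [2.315, 2.124, 0.0]
force: [0.3, 0.3, 0.4]
width: 0.13
gripper_force: 15.0
```

carry_out(
  claw=[0.8,0.8,0.8,0.8,0.8,0.8,0.8],
  delta_pos=[
    [0,0,-0.5],
    [0,0,-1],
    [0,0,-2],
    [0,0,-2],
    [0,0,-2],
    [0,0,-1],
    [0,0,0],
  ],
  angular=[
    [0,0,0],
    [0,0,0],
    [0,0,0],
    [0,0,0],
    [0,0,0],
    [0,0,0],
    [0,0,0],
  ],
)

```text
clock: 10.05
position: [0.4245, -0.0062, 0.0748]
ee_rot: [2.314, 2.122, 0.003]
force: [0.8, -0.3, -1.0]
width: 0.133
gripper_force: 15.0
```

Run:
```python
from kf import *
s=arm.observe();t=s['position'];print(s['width'],s['gripper_force'])
r=locate({50:(t[0],t[1],t[2]+.0116)},['wrist','side'])
print(r.get(50,t)-t)
go((.4427,-.1333),.075)
```

```text
0.13279719193965106 14.99987617135048
50 [ 0.4257 -0.0079  0.0852] cost 0.382 [('wrist', 0.66), ('side', 0.53)] [array([ 0.4251, -0.0111,  0.0775]), array([ 0.4261, -0.0055,  0.0886])]
[ 0.0012 -0.0017  0.0104]
clock 10.25 pos [ 0.4229 -0.0062  0.0727] x-axis [ 0.086   0.9963 -0.0002] shift cm [-12.49   3.07  -0.23]
```

carry_out(
  claw=[0.8,0.8,0.8,0.8,0.8,0.8,0.8,0.8],
  delta_pos=[
    [-2.5,0.61,0],
    [-2.5,0.61,0],
    [-2.5,0.61,0],
    [-2.5,0.61,0],
    [-2.5,0.63,0],
    [0,0,2],
    [0,0,2],
    [0,0,0],
  ],
  angular=[
    [0,0,0],
    [0,0,0],
    [0,0,0],
    [0,0,0],
    [0,0,0],
    [0,0,0],
    [0,0,0],
    [0,0,0],
  ],
)

```text
clock: 11.05
position: [0.441, -0.1329, 0.0308]
ee_rot: [-2.311, -2.121, 0.004]
force: [0.3, -0.2, -1.2]
width: 0.127
gripper_force: 15.0
```

Run:
```python
from kf import *
s=arm.observe();t=s['position'];print(s['width'],s['gripper_force'])
r=locate({50:(t[0],t[1],t[2]+.0116)},['wrist','side'])
print(r.get(50,t)-t)
go((.4427,-.1333),0)
p=arm.get_image('side');save(p,'s7');p=arm.get_image('wrist');save(p,'w7')
a=cv2.resize(cv2.imread('pics/w7.png')[180:300,205:305],(500,600),interpolation=cv2.INTER_CUBIC)
b=cv2.resize(cv2.imread('pics/s7.png')[160:220,270:300],(300,600),interpolation=cv2.INTER_CUBIC)
cv2.imwrite('pics/c7.png',np.hstack([a,b]))
```

```text
0.12729177975585695 15.000055432319641
50 [ 0.4425 -0.1329  0.044 ] cost 0.284 [('wrist', 0.69), ('side', 0.66)] [array([ 0.4425, -0.1342,  0.0416]), array([ 0.4428, -0.1324,  0.045 ])]
[ 0.0014 -0.0001  0.0132]
clock 11.25 pos [ 0.4438 -0.1329  0.0339] x-axis [0.0853 0.9964 0.    ] shift cm [-0.05 -0.11  3.39]
```

View pics/c7.png

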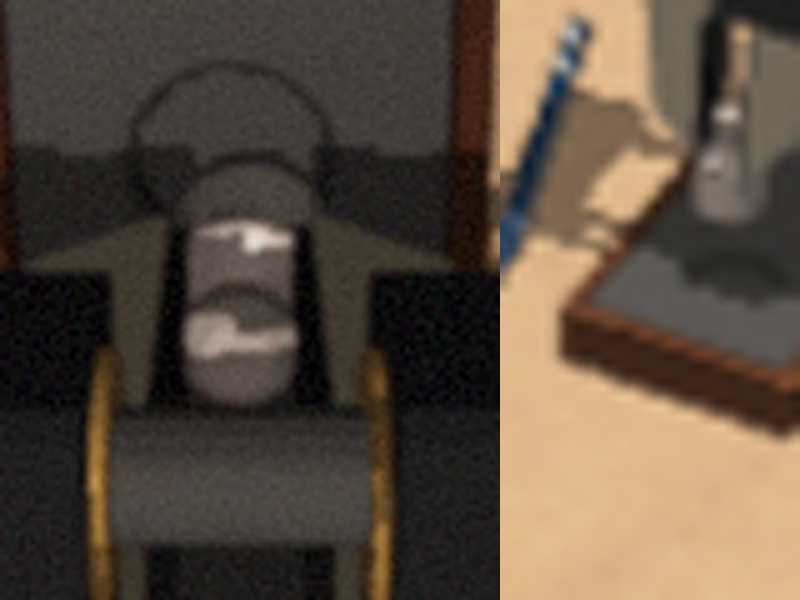

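carry_out(
  claw=[0.8,0.8,0.8,0.8,0.8,0.8],
  delta_pos=[
    [0,-0.1,1],
    [0,0,1],
    [0,0,1],
    [0,0,0.2],
    [0,0,0.1],
    [0,0,0],
  ],
  angular=[
    [0,0,0],
    [0,0,0],
    [0,0,0],
    [0,0,0],
    [0,0,0],
    [0,0,0],
  ],
)

```text
clock: 11.95
position: [0.4424, -0.133, 0.0003]
ee_rot: [-2.315, -2.124, 0.0]
force: [-0.3, -0.5, -0.5]
width: 0.13
gripper_force: 15.0
```

carry_out(
  claw=[0.8,0.8,3.5,3.5,3.5,3.5,3.5,3.5,3.5,3.5,3.5,3.5],
  delta_pos=[
    [0,0,0.1],
    [0,0,0],
    [0,0,0],
    [0,0,0],
    [0,0,0],
    [0,0,-1],
    [0,0,-3],
    [0,0,-3],
    [4,0,-1],
    [4,0,0],
    [4,0,0],
    [0,0,0],
  ],
  angular=[
    [0,0,0],
    [0,0,0],
    [0,0,0],
    [0,0,0],
    [0,0,0],
    [0,0,0],
    [0,0,0],
    [0,0,0],
    [0,0,0],
    [0,0,0],
    [0,0,0],
    [0,0,0],
  ],
)

```text
clock: 13.15
position: [0.4536, -0.0076, 0.0809]
ee_rot: [-2.307, -2.133, -0.006]
force: [0.6, -0.4, -0.1]
width: 0.379
gripper_force: 0.0
```

Run:
```python
from kf import *
r=locate({50:(.4427,-.1333,.011),200:(.4302,.1005,0)},['wrist','side'])
go((.4305,.1005),.012)
```

```text
50 [ 0.4435 -0.1346  0.0111] cost 0.414 [('wrist', 0.39), ('side', 0.75)] [array([ 0.4363, -0.234 , -0.1313]), array([ 0.4435, -0.1345,  0.015 ])]
200 [0.4305 0.0984 0.0013] cost 0.079 [('wrist', 0.88), ('side', 0.82)] [array([ 0.4311,  0.0989, -0.0004]), array([0.4277, 0.1012, 0.005 ])]
clock 13.35 pos [ 0.4525 -0.0147  0.0796] x-axis [ 0.087   0.9962 -0.0007] shift cm [11.29 -3.2   6.75]
```

carry_out(
  claw=[5.5,5.5,5.5,5.5,5.5,5.5,5.5,5.5,5.5,5.5,1.5,1.5,1.5,1.5,1.5,1.5,1.5,1.5],
  delta_pos=[
    [3.7,-1.1,0],
    [3.7,-1.1,0],
    [3.8,-1,0],
    [0,0,0],
    [0,0,2],
    [0,0,2],
    [0,0,2],
    [0,0,1.6],
    [0,0,0.6],
    [0,0,0],
    [0,0,0],
    [0,0,0],
    [0,0,0],
    [0,0,0],
    [0,0,0],
    [0,0,0],
    [0,0,0],
    [0,0,0],
  ],
  angular=[
    [0,0,0],
    [0,0,0],
    [0,0,0],
    [0,0,0],
    [0,0,0],
    [0,0,0],
    [0,0,0],
    [0,0,0],
    [0,0,0],
    [0,0,0],
    [0,0,0],
    [0,0,0],
    [0,0,0],
    [0,0,0],
    [0,0,0],
    [0,0,0],
    [0,0,0],
    [0,0,0],
  ],
  force=25,
)

```text
clock: 15.15
position: [0.4308, 0.1008, -0.0024]
ee_rot: [2.315, 2.123, 0.001]
force: [0.3, -1.7, 6.1]
width: 0.229
gripper_force: 25.0
```

carry_out(
  claw=[1.2,1.2,1.2,1.2,1.2,1.2],
  delta_pos=[
    [0,0,-0.5],
    [0,0,-1.5],
    [0,0,-2],
    [0,0,-2],
    [0,0,-2],
    [0,0,0],
  ],
  angular=[
    [0,0,0],
    [0,0,0],
    [0,0,0],
    [0,0,0],
    [0,0,0],
    [0,0,0],
  ],
)

```text
clock: 15.75
position: [0.4315, 0.1013, 0.0793]
ee_rot: [2.314, 2.123, 0.004]
force: [0.1, 0.9, -2.3]
width: 0.23
gripper_force: 25.0
```

Run:
```python
from kf import *
s=arm.observe();t=s['position'];print(s['width'],s['gripper_force'],s['force'])
r=locate({200:(t[0],t[1],t[2]+.0024)},['wrist','side'])
print(r.get(200,t)-arm.observe()['position'])
go((.4328,-.2621),.08)
```

```text
0.2299815189666016 24.99964267015457 [ 0.0952  0.9375 -2.3157]
200 [0.432  0.0996 0.0796] cost 0.266 [('wrist', 0.7), ('side', 0.75)] [array([0.4312, 0.0925, 0.0588]), array([0.4407, 0.0824, 0.0635])]
[ 0.0023 -0.0008  0.0031]
clock 15.95 pos [0.4297 0.1003 0.0765] x-axis [ 0.086   0.9963 -0.0006] shift cm [-36.08   3.43  -0.33]
```

carry_out(
  claw=[1.2,1.2,1.2,1.2,1.2,1.2,1.2,1.2,1.2,1.2,1.2,1.2],
  delta_pos=[
    [-3.2,0.38,0],
    [-4.1,0.38,0],
    [-4.1,0.38,0],
    [-4.1,0.38,0],
    [-4.1,0.38,0],
    [-4.1,0.38,0],
    [-4.1,0.38,0],
    [-4.1,0.38,0],
    [-4.1,0.38,0],
    [0,0,1.5],
    [0,0,1.5],
    [0,0,0],
  ],
  angular=[
    [0,0,0],
    [0,0,0],
    [0,0,0],
    [0,0,0],
    [0,0,0],
    [0,0,0],
    [0,0,0],
    [0,0,0],
    [0,0,0],
    [0,0,0],
    [0,0,0],
    [0,0,0],
  ],
)

```text
clock: 17.15
position: [0.4314, -0.2601, 0.0448]
ee_rot: [-2.312, -2.12, 0.002]
force: [-0.5, 0.7, -1.5]
width: 0.232
gripper_force: 25.0
```

Run:
```python
from kf import *
s=arm.observe();t=s['position'];print(s['width'],s['gripper_force'],s['force'])
r=locate({200:(t[0],t[1],t[2]+.0024)},['wrist','side'])
print(r.get(200,t)-arm.observe()['position'])
go((.4328,-.2621),.0086)
```

```text
0.23163645067042044 24.999967217445374 [-0.5275  0.6704 -1.4665]
200 [ 0.4302 -0.2688  0.0237] cost 0.167 [('wrist', 0.71)] [array([ 0.4302, -0.2688,  0.0237])]
[-0.0037 -0.0083 -0.024 ]
clock 17.35 pos [ 0.4339 -0.2605  0.0477] x-axis [ 0.0851  0.9964 -0.    ] shift cm [-0.17 -0.1   3.91]
```

carry_out(
  claw=[1.2,1.2,1.2,1.2,1.2],
  delta_pos=[
    [-0.13,-0.1,1],
    [0,0,1.5],
    [0,0,1],
    [0,0,0.3],
    [0,0,0],
  ],
  angular=[
    [0,0,0],
    [0,0,0],
    [0,0,0],
    [0,0,0],
    [0,0,0],
  ],
)

```text
clock: 17.85
position: [0.4323, -0.2619, 0.0092]
ee_rot: [-2.314, -2.124, 0.001]
force: [0.3, 0.0, -1.5]
width: 0.234
gripper_force: 25.0
```

Run:
```python
from kf import *
s=arm.observe();print(s['force'])
go((.4328,-.2621),.0086)
```

```text
[ 0.2623  0.0493 -1.474 ]
clock 17.85 pos [ 0.4323 -0.2619  0.0092] x-axis [0.0856 0.9963 0.0001] shift cm [-0.01  0.05  0.06]
```

carry_out(
  claw=[1.2,4.5,4.5,4.5,4.5,4.5,4.5,4.5,4.5,4.5,4.5,4.5,4.5,4.5,4.5,4.5,4.5,4.5,4.5,4.5],
  delta_pos=[
    [0,0,0.1],
    [0,0,0],
    [0,0,0],
    [0,0,0],
    [0,0,0],
    [0,0,-1],
    [0,0,-3],
    [0,0,-4],
    [0,0,-4],
    [4.3,-0.1,0],
    [4.3,-0.1,0],
    [4.3,-0.1,0],
    [4.3,-0.1,0],
    [4.3,-0.1,0],
    [4.3,-0.1,0],
    [4.3,-0.1,0],
    [4.3,-0.1,0],
    [4.3,-0.1,0],
    [4.3,-0.1,0],
    [0,0,0],
  ],
  angular=[
    [0,0,0],
    [0,0,0],
    [0,0,0],
    [0,0,0],
    [0,0,0],
    [0,0,0],
    [0,0,0],
    [0,0,0],
    [0,0,0],
    [0,0,0],
    [0,0,0],
    [0,0,0],
    [0,0,0],
    [0,0,0],
    [0,0,0],
    [0,0,0],
    [0,0,0],
    [0,0,0],
    [0,0,0],
    [0,0,0],
  ],
)

```text
clock: 19.85
position: [0.459, 0.1746, 0.1299]
ee_rot: [-2.304, -2.132, -0.007]
force: [-0.3, -0.4, 0.4]
width: 0.491
gripper_force: 0.0
```

carry_out(
  claw=[4.5,4.5,4.5,4.5,4.5,4.5,4.5,4.5,4.5,4.5,4.5,4.5],
  delta_pos=[
    [0,0,0],
    [0,0,0],
    [0,0,0],
    [0,0,0],
    [0,0,0],
    [0,0,0],
    [0,0,0],
    [0,0,0],
    [0,0,0],
    [0,0,0],
    [0,0,0],
    [0,0,0],
  ],
  angular=[
    [0,0,-0.143],
    [0,0,-0.143],
    [0,0,-0.143],
    [0,0,-0.143],
    [0,0,-0.143],
    [0,0,-0.143],
    [0,0,-0.143],
    [0,0,-0.143],
    [0,0,-0.143],
    [0,0,-0.143],
    [0,0,-0.143],
    [0,0,0],
  ],
)

```text
clock: 21.05
position: [0.4595, 0.1665, 0.1287]
ee_rot: [-0.129, -3.139, 0.0]
force: [-0.2, 0.4, -1.1]
width: 0.493
gripper_force: 0.0
```

Run:
```python
from kf import *
print(arm.observe()['joints'])
r=locate({100:(.548,.170,0),200:(.4328,-.2621,.011),50:(.4427,-.1333,.011)},['wrist','side','top'])
go(r.get(100,(.548,.170))[:2],.08)
```

```text
[ 0.3564  0.5181 -1.1106  1.9177  0.5387  1.045   0.5013]
100 [0.5445 0.17   0.0068] cost 0.079 [('side', 0.74)] [array([0.5445, 0.17  , 0.0068])]
200 [ 0.4314 -0.2617  0.015 ] cost 0.086 [('side', 0.84)] [array([ 0.4314, -0.2617,  0.015 ])]
50 [ 0.4427 -0.1328  0.0147] cost 0.247 [('side', 0.74)] [array([ 0.4427, -0.1328,  0.0147])]
clock 21.35 pos [0.4595 0.1671 0.1286] x-axis [-0.9963  0.0858 -0.0004] shift cm [-8.45  1.02  4.86]
```

carry_out(
  claw=[4.5,4.5,4.5,4.5,4.5],
  delta_pos=[
    [-2.9,0.27,0],
    [-2.9,0.27,1],
    [-3,0.27,2],
    [0,0,2],
    [0,0,0],
  ],
  angular=[
    [0,0,0],
    [0,0,0],
    [0,0,0],
    [0,0,0],
    [0,0,0],
  ],
)

```text
clock: 21.85
position: [0.5467, 0.1669, 0.0759]
ee_rot: [-0.134, -3.135, 0.003]
force: [-1.0, 0.1, 0.4]
width: 0.489
gripper_force: 0.0
```

Run:
```python
from kf import *
print(arm.observe()['joints'],arm.observe()['force'])
r=locate({100:(.548,.168,0)},['wrist','side','top'])
go(r.get(100,(.548,.170))[:2],-.0075)
```

```text
[ 0.2647  0.6869 -0.9936  1.778   0.6565  1.0534  0.5125] [-1.0143  0.0615  0.3524]
100 [ 0.5513  0.166  -0.0119] cost 0.032 [('wrist', 0.85)] [array([ 0.5513,  0.166 , -0.0119])]
clock 22.15 pos [0.5481 0.1682 0.0797] x-axis [-0.9965  0.0835 -0.0017] shift cm [-0.33 -0.2   8.72]
```

carry_out(
  claw=[4.5,4.5,4.5,4.5,4.5,4.5,1,1,1,1,1,1,1,1],
  delta_pos=[
    [0,-0.1,2],
    [0,0,2],
    [0,0,2],
    [0,0,2],
    [0,0,0.7],
    [0,0,0],
    [0,0,0],
    [0,0,0],
    [0,0,0],
    [0,0,0],
    [0,0,0],
    [0,0,0],
    [0,0,0],
    [0,0,0],
  ],
  angular=[
    [0,0,0],
    [0,0,0],
    [0,0,0],
    [0,0,0],
    [0,0,0],
    [0,0,0],
    [0,0,0],
    [0,0,0],
    [0,0,0],
    [0,0,0],
    [0,0,0],
    [0,0,0],
    [0,0,0],
    [0,0,0],
  ],
  force=20,
)

```text
clock: 23.55
position: [0.5482, 0.1669, -0.0082]
ee_rot: [0.132, 3.138, -0.0]
force: [0.9, -2.5, 7.0]
width: 0.177
gripper_force: 20.0
```

carry_out(
  claw=[0.8,0.8,0.8,0.8,0.8,0.8,0.8,0.8,0.8,0.8,0.8,0.8,0.8,0.8,0.8,0.8,0.8,0.8,0.8,0.8],
  delta_pos=[
    [0,0,-0.5],
    [0,0,-2],
    [0,0,-3],
    [0,0,-3],
    [2.9,0,-1],
    [2.9,0,0],
    [2.9,0,0],
    [0,0,0],
    [0,0,0],
    [0,0,0],
    [0,0,0],
    [0,0,0],
    [0,0,0],
    [0,0,0],
    [0,0,0],
    [0,0,0],
    [0,0,0],
    [0,0,0],
    [0,0,0],
    [0,0,0],
  ],
  angular=[
    [0,0,0],
    [0,0,0],
    [0,0,0],
    [0,0,0],
    [0,0,0],
    [0,0,0],
    [0,0,0],
    [0,0,0.143],
    [0,0,0.143],
    [0,0,0.143],
    [0,0,0.143],
    [0,0,0.143],
    [0,0,0.143],
    [0,0,0.143],
    [0,0,0.143],
    [0,0,0.143],
    [0,0,0.143],
    [0,0,0.143],
    [0,0,0],
    [0,0,0],
  ],
)

```text
clock: 25.55
position: [0.4608, 0.1743, 0.0865]
ee_rot: [2.31, 2.129, -0.0]
force: [-0.6, 0.0, -1.4]
width: 0.178
gripper_force: 20.0
```

Run:
```python
from kf import *
s=arm.observe();t=s['position'];print(s['width'],s['gripper_force'],s['force'])
r=locate({100:(t[0],t[1],t[2]+.0082)},['wrist','side'])
print(r.get(100,t)-arm.observe()['position'])
go((.4279,-.3265),.08)
```

```text
0.17819753162597465 20.000147223472595 [-0.6138  0.0305 -1.4118]
100 [0.4606 0.1744 0.0933] cost 0.268 [('wrist', 0.74), ('side', 0.7)] [array([0.4603, 0.1724, 0.0883]), array([0.461 , 0.1745, 0.094 ])]
[-0.0004  0.0003  0.0069]
clock 25.75 pos [0.461  0.1741 0.0864] x-axis [0.0841 0.9965 0.0001] shift cm [-50.17   0.91   0.63]
```

carry_out(
  claw=[0.8,0.8,0.8,0.8,0.8,0.8,0.8,0.8,0.8,0.8,0.8,0.8,0.8,0.8,0.8,0.8],
  delta_pos=[
    [-2,0.08,0],
    [-4,0.08,0],
    [-4.2,0.08,0],
    [-4.2,0.08,0],
    [-4.2,0.08,0],
    [-4.2,0.08,0],
    [-4.2,0.08,0],
    [-4.2,0.08,0],
    [-4.2,0.08,0],
    [-4.2,0.08,0],
    [-4.2,0.08,0],
    [-4.2,0.03,0],
    [-2.2,0,0],
    [0,0,2],
    [0,0,2],
    [0,0,0],
  ],
  angular=[
    [0,0,0],
    [0,0,0],
    [0,0,0],
    [0,0,0],
    [0,0,0],
    [0,0,0],
    [0,0,0],
    [0,0,0],
    [0,0,0],
    [0,0,0],
    [0,0,0],
    [0,0,0],
    [0,0,0],
    [0,0,0],
    [0,0,0],
    [0,0,0],
  ],
)

```text
clock: 27.35
position: [0.4251, -0.3261, 0.0442]
ee_rot: [-2.311, -2.122, 0.001]
force: [-0.1, 0.5, -0.5]
width: 0.18
gripper_force: 20.0
```

Run:
```python
from kf import *
s=arm.observe();t=s['position']
r=locate({100:(t[0],t[1],t[2]+.0082)},['wrist','side'])
print(r.get(100,t)-arm.observe()['position'])
go((.4279,-.3265),.0028)
```

```text
100 [ 0.4243 -0.3278  0.0468] cost 0.232 [('wrist', 0.73)] [array([ 0.4243, -0.3278,  0.0468])]
[-0.0034 -0.0009 -0.0006]
clock 27.55 pos [ 0.4277 -0.3268  0.0474] x-axis [ 0.0853  0.9964 -0.0005] shift cm [0.04 0.01 4.46]
```

Positioned; descend and release.

carry_out(
  claw=[0.8,0.8,0.8,0.8,0.8,0.8,4.5,4.5,4.5,4.5,4.5,4.5,4.5,4.5],
  delta_pos=[
    [0,0,1.5],
    [0,0,1.5],
    [0,0,1],
    [0,0,0.4],
    [0,0,0.1],
    [0,0,0],
    [0,0,0],
    [0,0,0],
    [0,0,0],
    [0,0,-1],
    [0,0,-3],
    [0,0,-4],
    [0,0,-4],
    [0,0,0],
  ],
  angular=[
    [0,0,0],
    [0,0,0],
    [0,0,0],
    [0,0,0],
    [0,0,0],
    [0,0,0],
    [0,0,0],
    [0,0,0],
    [0,0,0],
    [0,0,0],
    [0,0,0],
    [0,0,0],
    [0,0,0],
    [0,0,0],
  ],
)

```text
clock: 28.95
position: [0.4304, -0.3281, 0.1273]
ee_rot: [2.308, 2.118, 0.003]
force: [0.5, 0.5, -0.1]
width: 0.491
gripper_force: 0.0
```

Run:
```python
from kf import *
r=locate({500:(.473,.330,.05),100:(.4279,-.3265,.011),200:(.4328,-.2621,.011),50:(.4427,-.1333,.011)},['side'],False)
go((.473,.329),.12)
```

```text
500 [0.4726 0.33   0.0534] cost 0.045 [('side', 0.92)] 
100 [ 0.4274 -0.3299  0.012 ] cost 0.179 [('side', 0.78)] 
200 [ 0.4323 -0.2623  0.0152] cost 0.104 [('side', 0.84)] 
50 [ 0.4437 -0.1358  0.012 ] cost 0.232 [('side', 0.75)] 
clock 29.05 pos [ 0.4276 -0.3272  0.1229] x-axis [ 0.0861  0.9963 -0.0017] shift cm [65.77 -1.13  0.17]
```

carry_out(
  claw=[6.5,6.5,6.5,6.5,6.5,6.5,6.5,6.5,6.5,6.5,6.5,6.5,6.5,6.5,6.5,6.5,6.5],
  delta_pos=[
    [0,0,-3],
    [3,-0.1,0],
    [4.5,-0.1,0],
    [4.5,-0.1,0],
    [4.5,-0.1,0],
    [4.5,-0.1,0],
    [4.5,-0.1,0],
    [4.5,-0.1,0],
    [4.5,-0.1,0],
    [4.5,-0.1,0],
    [4.5,-0.1,0],
    [4.5,-0.1,0],
    [4.5,0,0],
    [4.5,0,0],
    [4.5,0,0],
    [4.3,0,0],
    [0,0,0],
  ],
  angular=[
    [0,0,0],
    [0,0,0],
    [0,0,0],
    [0,0,0],
    [0,0,0],
    [0,0,0],
    [0,0,0],
    [0,0,0],
    [0,0,0],
    [0,0,0],
    [0,0,0],
    [0,0,0],
    [0,0,0],
    [0,0,0],
    [0,0,0],
    [0,0,0],
    [0,0,0],
  ],
)

```text
clock: 30.75
position: [0.47, 0.3365, 0.1504]
ee_rot: [-2.304, -2.129, -0.001]
force: [-0.2, 0.3, 0.2]
width: 0.705
gripper_force: 0.0
```

Run:
```python
from kf import *
print(arm.observe()['joints'])
r=locate({500:(.473,.330,.05)},['wrist','side'])
go(r.get(500,(.473,.330))[:2],.0595)
```

```text
[-0.1894  0.5066 -0.7498  1.6981  0.3776  1.0874 -1.1335]
500 [0.4736 0.3304 0.051 ] cost 0.054 [('wrist', 0.94), ('side', 0.92)] [array([0.4737, 0.3307, 0.05  ]), array([0.4737, 0.3294, 0.0517])]
clock 30.95 pos [0.4723 0.3283 0.1503] x-axis [ 0.0866  0.9962 -0.0021] shift cm [0.24 0.12 9.08]
```

Excellent fit. Descend and grip.

carry_out(
  claw=[6.5,6.5,6.5,6.5,6.5,6.5,2,2,2,2,2,2,2,2],
  delta_pos=[
    [0.22,0.12,2],
    [0,0,2],
    [0,0,2],
    [0,0,2],
    [0,0,1],
    [0,0,0],
    [0,0,0],
    [0,0,0],
    [0,0,0],
    [0,0,0],
    [0,0,0],
    [0,0,0],
    [0,0,0],
    [0,0,0],
  ],
  angular=[
    [0,0,0],
    [0,0,0],
    [0,0,0],
    [0,0,0],
    [0,0,0],
    [0,0,0],
    [0,0,0],
    [0,0,0],
    [0,0,0],
    [0,0,0],
    [0,0,0],
    [0,0,0],
    [0,0,0],
    [0,0,0],
  ],
  force=40,
)

```text
clock: 32.35
position: [0.4739, 0.332, 0.0617]
ee_rot: [2.315, 2.124, 0.0]
force: [-2.1, -0.8, 4.7]
width: 0.299
gripper_force: 40.0
```

carry_out(
  claw=[1.5,1.5,1.5,1.5,1.5,1.5],
  delta_pos=[
    [0,0,-0.5],
    [0,0,-1.5],
    [0,0,-2],
    [0,0,-2],
    [0,0,-1],
    [0,0,0],
  ],
  angular=[
    [0,0,0],
    [0,0,0],
    [0,0,0],
    [0,0,0],
    [0,0,0],
    [0,0,0],
  ],
)

```text
clock: 32.95
position: [0.4746, 0.3326, 0.1331]
ee_rot: [2.315, 2.123, 0.004]
force: [-0.6, -0.4, -5.7]
width: 0.295
gripper_force: 40.0
```

Run:
```python
from kf import *
s=arm.observe();t=s['position'];print(s['width'],s['gripper_force'],s['force'])
r=locate({500:(t[0],t[1],t[2]-.0117)},['wrist','side'])
print(r.get(500,t)-arm.observe()['position'])
go((.4378,-.1977),.12)
```

```text
0.2951618044009372 39.99888896942139 [-0.5581 -0.3933 -5.6958]
500 [0.4749 0.3283 0.1072] cost 0.274 [('wrist', 0.71), ('side', 0.62)] [array([0.4739, 0.3229, 0.091 ]), array([0.5166, 0.2769, 0.0398])]
[ 0.0014 -0.0028 -0.0232]
clock 33.15 pos [0.4735 0.3311 0.1304] x-axis [ 0.0861  0.9963 -0.0014] shift cm [-52.99   0.99   1.11]
```

carry_out(
  claw=[1.5,1.5,1.5,1.5,1.5,1.5,1.5,1.5,1.5,1.5,1.5,1.5,1.5,1.5,1.5,1.5,1.5,1.5,1.5,1.5],
  delta_pos=[
    [-1,0.1,0],
    [-2.5,0.1,0],
    [-3.5,0.1,0],
    [-3.7,0.1,0],
    [-3.7,0.1,0],
    [-3.7,0.1,0],
    [-3.7,0.1,0],
    [-3.7,0.1,0],
    [-3.7,0.1,0],
    [-3.7,0.1,0],
    [-3.7,0,0],
    [-3.7,0,0],
    [-3.7,0,0],
    [-3.7,0,0],
    [-3,0,0],
    [-2,0,1],
    [-0.3,0,2],
    [0,0,2],
    [0,0,1],
    [0,0,0],
  ],
  angular=[
    [0,0,0],
    [0,0,0],
    [0,0,0],
    [0,0,0],
    [0,0,0],
    [0,0,0],
    [0,0,0],
    [0,0,0],
    [0,0,0],
    [0,0,0],
    [0,0,0],
    [0,0,0],
    [0,0,0],
    [0,0,0],
    [0,0,0],
    [0,0,0],
    [0,0,0],
    [0,0,0],
    [0,0,0],
    [0,0,0],
  ],
)

```text
clock: 35.15
position: [0.437, -0.1961, 0.0698]
ee_rot: [-2.311, -2.123, 0.002]
force: [1.0, -0.3, -4.5]
width: 0.298
gripper_force: 40.0
```

Run:
```python
from kf import *
s=arm.observe();t=s['position']
r=locate({500:(t[0],t[1],t[2]-.0117)},['wrist','side'])
print(r.get(500,t)-arm.observe()['position'])
go((.4378,-.1977),.0227)
p=arm.get_image('side');save(p,'s8');p=arm.get_image('wrist');save(p,'w8')
a=cv2.resize(cv2.imread('pics/w8.png')[130:290,185:325],(525,600),interpolation=cv2.INTER_CUBIC)
b=cv2.resize(cv2.imread('pics/s8.png')[130:220,270:311],(273,600),interpolation=cv2.INTER_CUBIC)
cv2.imwrite('pics/c8.png',np.hstack([a,b]))
```

```text
500 [ 0.4371 -0.1976  0.0593] cost 0.239 [('wrist', 0.69), ('side', 0.82)] [array([ 0.4361, -0.2057,  0.028 ]), array([ 0.4375, -0.1995,  0.0591])]
[-0.002  -0.0007 -0.0128]
clock 35.35 pos [ 0.4391 -0.1969  0.0722] x-axis [ 0.0854  0.9963 -0.0003] shift cm [-0.09 -0.13  4.95]
```

View pics/c8.png

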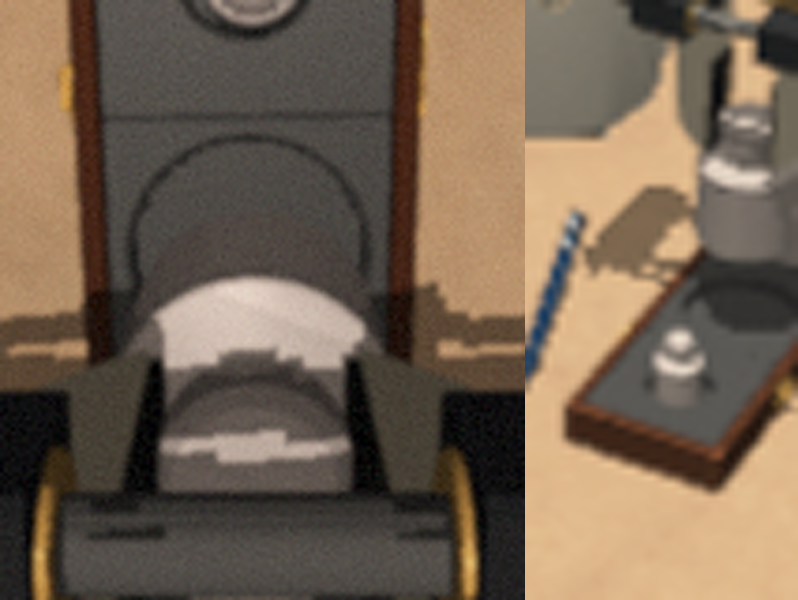

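carry_out(
  claw=[1.5,1.5,1.5,1.5,1.5,1.5],
  delta_pos=[
    [-0.08,-0.1,1],
    [0,0,1.5],
    [0,0,1.5],
    [0,0,0.6],
    [0,0,0.2],
    [0,0,0],
  ],
  angular=[
    [0,0,0],
    [0,0,0],
    [0,0,0],
    [0,0,0],
    [0,0,0],
    [0,0,0],
  ],
)

```text
clock: 36.05
position: [0.4374, -0.1977, 0.0235]
ee_rot: [-2.315, -2.124, 0.0]
force: [0.1, 0.1, -4.4]
width: 0.3
gripper_force: 40.0
```

carry_out(
  claw=[1.5,1.5,6.5,6.5,6.5,6.5,6.5,6.5,6.5,6.5,6.5,6.5,6.5,6.5,6.5],
  delta_pos=[
    [0,0,0.1],
    [0,0,0],
    [0,0,0],
    [0,0,0],
    [0,0,0],
    [0,0,0],
    [0,0,-1],
    [0,0,-3],
    [0,0,-4],
    [0,0,-4],
    [4,0,-3],
    [4,0,-3],
    [4,0,0],
    [4,0,0],
    [0,0,0],
  ],
  angular=[
    [0,0,0],
    [0,0,0],
    [0,0,0],
    [0,0,0],
    [0,0,0],
    [0,0,0],
    [0,0,0],
    [0,0,0],
    [0,0,0],
    [0,0,0],
    [0,0,0],
    [0,0,0],
    [0,0,0],
    [0,0,0],
    [0,0,0],
  ],
)

```text
clock: 37.55
position: [0.4514, -0.0323, 0.2041]
ee_rot: [2.306, 2.133, 0.004]
force: [-0.2, 0.2, -0.1]
width: 0.708
gripper_force: 0.0
```

Run:
```python
from kf import *
print(arm.observe()['force'],arm.observe()['clock'])
locate({500:(.4378,-.1977,.011),100:(.4279,-.3265,.011),200:(.4328,-.2621,.011),50:(.4427,-.1333,.011)},['side','wrist'],False)
p=arm.get_image('side');save(p,'s9')
for l in('hook_weight','slot_weight'):
    d=arm.place_of(l,p)[0];print(l,d['conf'],pix(d['centre']))
q=arm.get_image('wrist');save(q,'w9')
a=cv2.resize(cv2.imread('pics/s9.png')[130:220,260:340],(533,600),interpolation=cv2.INTER_CUBIC)
b=cv2.resize(cv2.imread('pics/w9.png')[150:384,200:300],(256,600),interpolation=cv2.INTER_CUBIC)
cv2.imwrite('pics/c9.png',np.hstack([a,b]))
```

```text
[-0.2183  0.1619 -0.1445] 37.55
500 [ 0.4376 -0.2058  0.0103] cost 0.32 [('side', 0.81), ('wrist', 0.4)] 
100 none
200 [ 0.4307 -0.2617  0.0162] cost 0.36 [('side', 0.61)] 
50 [ 0.444  -0.1338  0.0116] cost 0.125 [('side', 0.81), ('wrist', 0.83)] 
hook_weight 0.65 [253.7984 201.2928]
slot_weight 0.66 [230.6048 217.8816]
```

View pics/c9.png

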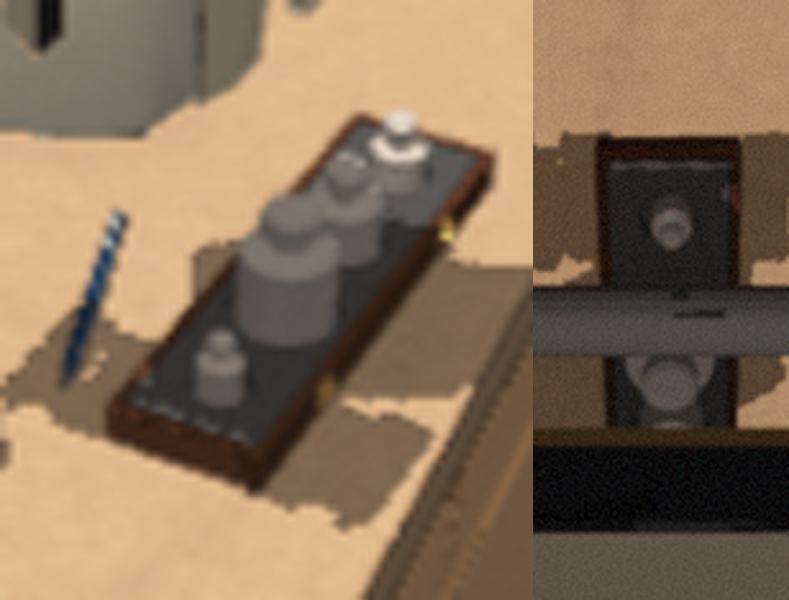

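carry_out(
  claw=[6.5,6.5,6.5,6.5,6.5],
  delta_pos=[
    [4,0,-3],
    [4,0,-3],
    [4,0,-3],
    [0,0,0],
    [0,0,0],
  ],
  angular=[
    [0,0,0],
    [0,0,0],
    [0,0,0],
    [0,0,0],
    [0,0,0],
  ],
)

```text
clock: 38.45
position: [0.4617, 0.0816, 0.2928]
ee_rot: [2.313, 2.125, 0.001]
force: [0.5, -1.6, -0.4]
width: 0.708
gripper_force: 0.0
```

Run:
```python
from kf import *
locate({500:(.4378,-.1977,.011),100:(.4279,-.3265,.011),200:(.4328,-.2621,.011),50:(.4427,-.1333,.011)},['side','top'])
```

```text
500 none
100 none
200 [ 0.4288 -0.2614  0.0162] cost 0.368 [('side', 0.61)] [array([ 0.4288, -0.2614,  0.0162])]
50 [ 0.4433 -0.134   0.0136] cost 0.119 [('side', 0.82)] [array([ 0.4433, -0.134 ,  0.0136])]
```

Run:
```python
from kf import *
p=arm.get_image('side')
for k,x,y in((500,.4378,-.1977),(200,.4328,-.2621),(100,.4279,-.3265),(50,.4427,-.1333)):
    for z in(.011,.020):
        a_=proj(p,ring(x,y,z+G[k][3],G[k][2]*.5)); b=proj(p,ring(x,y,z+G[k][1],G[k][0])); print(k,z,'top row',a_[:,1].min().round(1),'col',a_[:,0].mean().round(1),'rim near row',b[:,1].max().round(1),'cols',b[:,0].min().round(1),b[:,0].max().round(1))
save(p,'s10')
im=cv2.cvtColor(p['frame'],cv2.COLOR_RGB2BGR)
best={}
# gradient agreement of outline vs shift in z
g=cv2.GaussianBlur(cv2.cvtColor(im,cv2.COLOR_BGR2GRAY),(3,3),0).astype(np.float32)
gm=np.hypot(cv2.Sobel(g,5,1,0),cv2.Sobel(g,5,0,1))
for k,x,y in((500,.4378,-.1977),(200,.4328,-.2621),(100,.4279,-.3265),(50,.4427,-.1333)):
    r=[]
    for dx in np.arange(-.006,.0061,.002):
      for dy in np.arange(-.004,.0041,.002):
        for z in np.arange(.005,.026,.002):
          m=sil(p,k,(x+dx,y+dy,z)); m[int(proj(p,np.array([[x,y,.025]]))[0,1]):]=0
          e=np.hypot(cv2.Sobel(m,5,1,0),cv2.Sobel(m,5,0,1)); r.append(((e*gm).sum()/np.sqrt((e**2).sum()),dx,dy,z))
    print(k,[np.round(t,4) for t in sorted(r,key=lambda t:-t[0])[:3]])
```

```text
500 0.011 top row 159.8 col 302.9 rim near row 171.6 cols 295.1 310.2
500 0.02 top row 157.3 col 303.1 rim near row 169.1 cols 295.2 310.4
200 0.011 top row 153.7 col 311.5 rim near row 163.0 cols 305.5 316.9
200 0.02 top row 151.3 col 311.7 rim near row 160.6 cols 305.6 317.1
100 0.011 top row 146.2 col 319.5 rim near row 153.4 cols 314.9 323.5
100 0.02 top row 143.9 col 319.7 rim near row 151.1 cols 315.1 323.7
50 0.011 top row 179.6 col 293.1 rim near row 185.9 cols 289.5 296.6
50 0.02 top row 177.2 col 293.3 rim near row 183.5 cols 289.6 296.7
500 [array([1228.4318,   -0.006 ,   -0.004 ,    0.017 ]), array([1217.9596,   -0.006 ,   -0.004 ,    0.015 ]), array([1215.5341,   -0.006 ,   -0.002 ,    0.017 ])]
200 [array([1924.6176,    0.002 ,   -0.004 ,    0.025 ]), array([1902.673,    0.002,   -0.002,    0.025]), array([1900.5945,    0.002 ,   -0.004 ,    0.011 ])]
100 [array([1275.5378,    0.004 ,    0.004 ,    0.009 ]), array([1275.1842,    0.002 ,    0.004 ,    0.009 ]), array([1273.95 ,    0.006,    0.   ,    0.005])]
50 [array([823.7302,   0.002 ,   0.    ,   0.013 ]), array([822.8641,   0.004 ,  -0.004 ,   0.009 ]), array([819.6558,   0.002 ,   0.002 ,   0.013 ])]
```

```bash
python3 -c "
from cell import arm
print(arm.sign_off())"
```

```text
the job is handed in; nothing more can be done
None
```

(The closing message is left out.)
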